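# Lengthen the lamp-stand leg by one hole

### The job

The telescoping leg of a work-lamp stand is held in the cradle on the bench: lengthen it by exactly one hole. Press its spring button flush, slide the outer tube away from the clamps until you feel the button snap out of the next hole, and stop there and let go. Pinch the thin tube lightly, pull it gently so that it is never forced against the button, and leave the other things on the bench where they are.

Things in the scene. Friction and masses are not known exactly. Their poses are not given: they have to be found in the camera images.
- cradle: Fixed plywood board, 400 x 100 x 18 mm, whose two grey clamp blocks hold the leg's steel inner tube level, its centre line 70 mm above the bench. Origin on the bench top straight below the button; x along the leg from the clamps to the rubber foot (the way the outer tube must slide), y level to the side where the button sticks out, z up. Blocks at x = -208 to -117 mm, 107 mm high.
- sleeve: Leg's outer tube: square aluminium, 32 x 32 mm, axes as the cradle's. Origin on its centre line at the hole the button starts in; tube from x = -95 to +100 mm, then a rubber foot. Slides along x only, from cradle x = 0; friction 2 N. On both side faces a rib, 6 mm proud, at x = 15 to 23 mm, to pull on; else both sides are free. Either finger pinching with over 40 N would dent it.
- button: Spring button on the fixed inner tube: steel pin, 12 mm across, domed end, 0.5 mm play in the hole. Out, it locks the tube both ways. Flush (within 1 mm), a pull of about 8 to 13 N along x lets the hole's edge drive the dome under the wall; then the tube slides at 2 to 4 N until the button springs out at the next hole and stops it dead. Over 15 N of tube on button is too rough.
- button_tip (a point): Tip of the button's dome, 70 mm above the bench: 21 mm from the tube's centre line when out (5 mm proud of the face), 16 mm when flush. It moves along y only; 3.4 N starts it, 5.4 N holds it flush. Two fingers closed level across the tube, one over the button, one on the opposite face, press it flush and grip the tube at once.
- junction_box: Bystander: grey junction box, 85 x 85 x 42 mm; origin under its centre.
- wall_socket: Bystander: white surface socket, 80 x 80 x 42 mm; origin under its centre.
- screwdriver: Bystander: orange-handled screwdriver lying on the bench, 170 mm.
- lamp_holder: Bystander: black lamp holder, 48 mm wide, 52 mm high; origin under its centre.
- plate_mark (a point): Fixed point on the outer tube's +y face, mid-height, 46.5 mm from the starting hole on the clamps' side. A thin steel index plate, 64 x 24 mm, is screwed on there with the next hole (13 mm, round) in it. It is set differently on every leg: the hole lies up to 10.5 mm either way of this point along x, so 36 to 57 mm from the starting hole; where is not measured: feel for it.

How it is judged (in metres and radians):
On the way, in this order (a step that is already met when the one before it is completed fails the run):
1. the button is pressed flush (within 1.2 mm) by the fingers while still in its first hole (y of button_tip in the frame of cradle below 0.0172 m and x of sleeve in the frame of cradle between -0.003 and 0.003 m and contact force between the fingers and button above 1 N), for 0.05 s.
2. the outer tube has been slid 12 to 32 mm outwards with the button under its wall (x of sleeve in the frame of cradle between 0.012 and 0.032 m and y of button_tip in the frame of cradle below 0.0155 m).
At the end, for the whole second after the job is handed in: The outer tube has been slid out to where the next hole lies (34 to 60 mm from its start), the button has sprung fully out (within 1.5 mm) of that hole, the tube is at rest and let go (x of sleeve in the frame of cradle between 0.034 and 0.06 m and y of button_tip in the frame of cradle above 0.0195 m and linear speed of sleeve below 0.01 m/s); the robot touches nothing.
It fails at once if the tube is forced against the button with more than 15 N (contact force between sleeve and button above 15 N).
It fails at once if the thin tube is pinched or pushed too hard by the fingers (more than 80 N for both together) (contact force between the fingers and sleeve above 80 N).
It fails at once if a bystander is shifted more than 20 mm (distance of any of junction_box, wall_socket, screwdriver, lamp_holder from where it was at the start of the episode above 0.02 m).
It also fails if it takes over 38 s, if anything falls off the work surface, if the arm or the gripper's body presses on something with over 40 N, if the wrist force passes 120 N, or if a joint passes its speed limit or range.

### The arm

A 6-joint arm with a two-finger parallel gripper is mounted at the origin on the work surface. World frame = base frame: x ahead of the robot, y to its left, z up, the work surface at z = 0. Lengths are in m, angles in degrees, forces in N, time in s.
With the tool pointing down it reaches from about 0.25 to 0.775 m from the base axis. Payload 4 kg.
Tool frame: the origin (TCP) lies on the centre line of the jaws, within the pads' length; the fingertips stand 17 mm ahead of it and the grasp point (between the pads) lies 2 mm behind it; z points along the fingers, y is the line along which they close (so a half turn about z gives the same grasp; the last joint's range is limited). The gripper opens to 94 mm and grips with 3 to 60 N. Pads are 16 mm wide; open, the fingers measure 119 mm over their backs; the gripper's body (75 mm by 177 mm) begins 78 mm behind the grasp point.
Start: joints at [-80.678, 4.996, 78.535, -0, 96.463, -5.907], TCP at [0.144, -0.531, 0.223] pointing down, gripper open.
Joint ranges: [-177.83, 177.83], [-43.37, 116.18], [15.69, 146.23], [-61.86, 241.86], [9.47, 152.12], [-147.06, 147.06]. Speed limits (degrees/s): [159.86, 159.86, 180, 180, 180, 180].

### API

Orientations are given as [roll, pitch, yaw] about the fixed x, y, z axes, in that order (R = Rz(yaw) Ry(pitch) Rx(roll)).
In Python, from station import r gives the robot as it stands.
- The arm moves only by the tool arm_command, never from a script. Its argument "targets" is a list of rows, each a list of 3 entries, a list of its own where there are three numbers: the closure, from 0 (fully open) to 1 (shut), then the shift along the tool's x, y, z in mm, then the turn about the tool's z in degrees. In form: [[fingers, [x, y, z], twist], ...]. A call has 1 to 12 rows; each row shifts and turns the commanded pose from where the row before left it, along the tool's axes as they then stand; what a row does not reach is not made up. A row lasts 1/8 s, in which the tool goes at most 62.5 mm and 10.7 degrees, less where a joint would pass 70% of its speed; a pose out of reach is approached as far as the arm can. A call with a gripper value outside its range is refused whole. The fingers move at their own pace and stop on an object; "newtons" is the grip in N (left out, the last holds). Time passes only in rows, so rows that do not move let the fingers close. It gives the time, the measured TCP pose, the force, the opening and the grip force at its end, in the units of the state.
- r.sense(): the state, without advancing time (a new reading comes with each control period).
- r.read_camera(name): name is "scene" or "top"; returns a dict with "color" (384x512x3 uint8, red, green, blue), "fx", "fy", "cx", "cy" (pixels), "rvec" (rotation vector, rad) and "tvec" (3), from world to camera coordinates, as OpenCV has them. Camera axes: x right, y down, z forward; pixel columns grow to the right and rows downward; lengths in m; the calibration is good to about 2 mm. A picture is of the moment at which its call begins. There is no depth.
- r.hand_in(): hands the job in; it is judged then, once.
The state is a dict: "time": time; "joints": joint angles; "joint_vel": joint speeds; "joint_torque": joint torques, N m; "position": TCP position; "eef_rot": TCP orientation; "force": force on the tool from outside, world axes, zero at the start; "torque": the same for the moment, N m; "grip_width": opening from 0.0 (shut) to 1.0 (fully open); "gripper_force": force on a finger pad.
Only numpy, scipy, OpenCV 4.12 (cv2) and the standard library are available. Lean on these libraries where they do the work, as an engineer would, in place of code of your own. Each camera call takes 0.05 s, during which the arm holds its last target. There are 200 camera calls.

## Working session

There is one attempt and no reset: what is moved stays moved. The work goes in short steps, Python scripts to look and compute and a tool call to move; the robot and the scene stay as the last step left them, time stands still between calls to the robot, and variables do not carry over. Pictures are saved under pics/ and viewed, at most 10 in all, crops included, and the job is handed in when it is done.

Besides the shell and the picture viewer there is one more tool, called after "Request:" as a command line: name --argument value ..., lists and objects as JSON in quotes. arm_command: Moves the arm, as the interface text tells. Its arguments: {"type":"object","properties":{"targets":{"type":"array","items":{"type":"array"}},"newtons":{"type":"number"}},"required":["targets"]}

```bash
mkdir -p pics; ls; python3 - <<'E'
from station import r
import cv2,pickle
s=r.sense();print({k:s[k] for k in('time','position','eef_rot','force','grip_width')})
d={}
for n in('scene','top'):
    c=r.read_camera(n);d[n]=c;cv2.imwrite(f'pics/{n}0.png',c['color'][:,:,::-1]);print(n,c['fx'],c['cx'],c['cy'],c['rvec'],c['tvec'])
pickle.dump(d,open('cams.pkl','wb'))
E
```

```text
pics
{'time': 0.0, 'position': array([ 0.14437613, -0.53018679,  0.22134662]), 'eef_rot': array([-1.79876016e+02, -1.13407763e-02,  1.52287687e+01]), 'force': array([ 0.61866842, -1.06427497,  0.26853434]), 'grip_width': 1.0001737544320204}
scene 394.6820913723411 251.2533584950571 192.35250854234332 [ 2.18020499  1.19728769 -0.43223623] [-0.35126512 -0.30554888  1.28953506]
top 474.63759701459554 254.06750456965713 198.96251488469167 [ 2.12837083 -2.07457481  0.23128401] [0.05112604 0.59799612 0.96661095]
```

View pics/scene0.png

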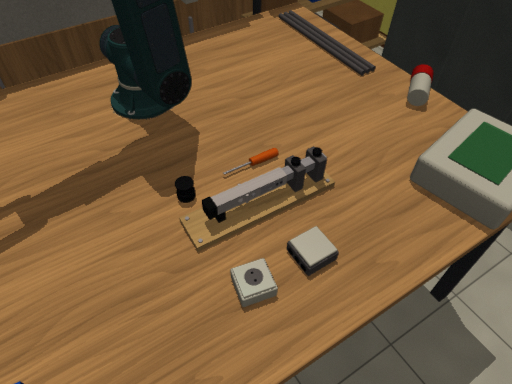

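View pics/top0.png

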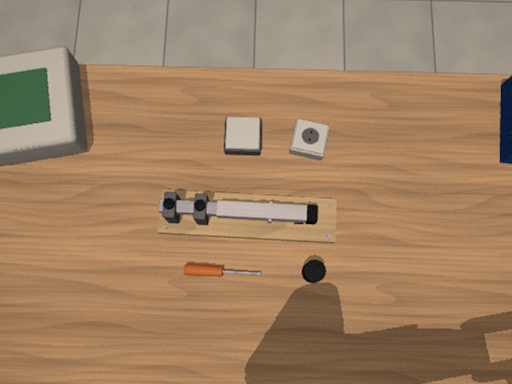

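The top view shows the leg lying almost along the image rows: clamps at (170,205) and (200,207), ribs near (270,212), foot at (312,214). The screwdriver (222,270) and lamp holder (314,271) are below it, the boxes above it. I'll enlarge this area.

```bash
cat > h.py <<'E'
import numpy as np,cv2,pickle
def ray(c,uv,z):
    R=cv2.Rodrigues(np.array(c['rvec']))[0];t=np.array(c['tvec']).ravel()
    o=-R.T@t;d=R.T@np.array([(uv[0]-c['cx'])/c['fx'],(uv[1]-c['cy'])/c['fy'],1])
    return o+d*(z-o[2])/d[2]
E
python3 - <<'E'
from h import *
d=pickle.load(open('cams.pkl','rb'))
c=d['top'];im=c['color'][180:250,150:345,::-1]
cv2.imwrite('pics/crop.png',cv2.resize(im,None,fx=4,fy=4,interpolation=cv2.INTER_CUBIC))
im=c['color'].astype(int)
m=((im.max(2)-im.min(2)<40)&(im.min(2)>130)).astype(np.uint8)
m[:195]=0;m[228:]=0;m[:,:150]=0;m[:,340:]=0
n,l,s,ce=cv2.connectedComponentsWithStats(m)
for i in range(1,n):
    if s[i,4]>8:print(s[i],ce[i])
i=1+s[1:,4].argmax();pts=np.argwhere(l==i)[:,::-1].astype(np.float32)
b=cv2.boxPoints(cv2.minAreaRect(pts))
for p in b:print(p,ray(c,p,.086))
E
```

```text
[159 199   4  12  44] [160.56818182 204.84090909]
[177 201  17  12 189] [185.03174603 206.16402116]
[ 207  201  100   20 1481] [257.61377448 209.8264686 ]
[328 202   4   4  12] [329.5 203.5]
[162 225   5   3  11] [164.         226.09090909]
[206.61314 218.31387] [0.54762712 0.16565216 0.086     ]
[207.10149 200.246  ] [0.5868252  0.16648515 0.086     ]
[306.43433 202.93066] [ 0.58635961 -0.04557497  0.086     ]
[305.94598 220.99854] [ 0.54722445 -0.04459415  0.086     ]
```

View pics/crop.png

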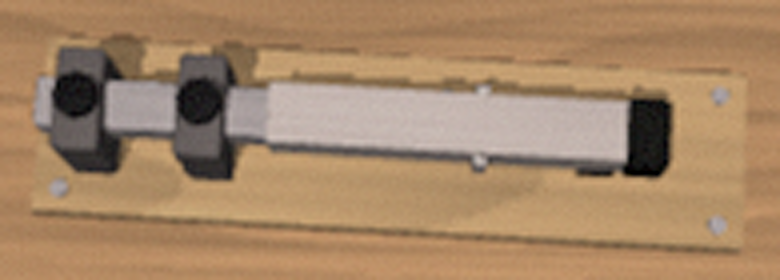

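```bash
python3 - <<'E'
from h import *
d=pickle.load(open('cams.pkl','rb'))
c=d['top']
for n,u,v,z in [('TL',268,83,.086),('TR',628,96,.086),('BL',268,142,.086),('BR',628,156,.086),('ribU',484,90,.08),('ribD',479,161,.08)]:
    print(n,ray(c,(150+u/4-.4,180+v/4-.4),z).round(4))
im=d['scene']['color'][140:230,190:340,::-1]
cv2.imwrite('pics/crop2.png',cv2.resize(im,None,fx=5,fy=5,interpolation=cv2.INTER_CUBIC))
E
```

```text
TL [0.5871 0.1462 0.086 ]
TR [ 0.5849 -0.0459  0.086 ]
BL [0.5551 0.1448 0.086 ]
BR [ 0.5524 -0.046   0.086 ]
ribU [0.5876 0.0307 0.08  ]
ribD [0.5488 0.0326 0.08  ]
```

View pics/crop2.png

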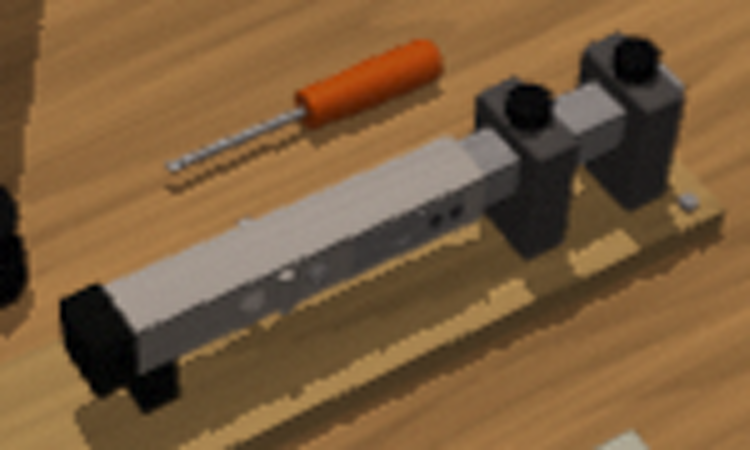

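The scene crop shows the +y side: rib at (285,275), button just right of it at about (318,268), plate screws at (435,218) and (456,212). The leg's centre line lies at x≈0.570, the button at y≈0.0515, and cradle x points along -90.7°. Next: move above it.

Request:
arm_command --targets '[[0, [47, -37, 0], 0], [0, [47, -37, 0], 0], [0, [47, -37, 0], 0], [0, [47, -37, 0], 0], [0, [47, -37, 0], 0], [0, [47, -37, 0], 0], [0, [47, -37, 0], 0], [0, [47, -37, 0], 0], [0, [47, -37, 0], 0], [0, [47, -37, 0], 0], [0, [47, -37, 0], 0], [0, [47, -37, 0], 0]]' --newtons 10

```text
time: 1.6
position: [0.5727, 0.0476, 0.2219]
eef_rot: [180.0, 0.0, 15.2]
force: [-0.9, -0.8, -0.6]
grip_width: 0.999
gripper_force: 0.0
```

Request:
arm_command --targets '[[0, [0, 0, 0], -10.6], [0, [0, 0, 0], -10.6], [0, [0, 0, 0], -10.6], [0, [0, 0, 0], -10.6], [0, [0, 0, 0], -10.6], [0, [0, 0, 0], -10.6], [0, [0, 0, 0], -10.5], [0, [0, 0, 0], 0], [0, [0, 0, 0], 0]]'

```text
time: 2.72
position: [0.5719, 0.0459, 0.2221]
eef_rot: [-180.0, 0.0, 89.2]
force: [0.7, -0.2, 0.4]
grip_width: 1.005
gripper_force: 0.0
```

Request:
arm_command --targets '[[0, [1.5, -2, 30], 0], [0, [0, 0, 40], 0], [0, [0, 0, 40], 0], [0, [0, 0, 30], 0], [0, [0, 0, 14], 0], [0, [0, 0, 0], 0], [0, [0, 0, 0], 0]]'

```text
time: 3.6
position: [0.5713, 0.0474, 0.0702]
eef_rot: [179.8, 0.0, 89.3]
force: [-0.4, 0.5, -0.2]
grip_width: 0.999
gripper_force: 0.0
```

```bash
python3 - <<'E'
from h import *
from station import r
print(r.sense()['force'],r.sense()['position'])
c=r.read_camera('scene');R=c['rvec']
K=np.array([[c['fx'],0,c['cx']],[0,c['fy'],c['cy']],[0,0,1]])
P=np.array([[.591,.0515,.07],[.587,.0325,.07],[.586,.098,.07]])
print(((cv2.projectPoints(P,np.array(R),np.array(c['tvec']),K,None)[0][:,0]-[205,150])*8).round())
a=cv2.resize(c['color'][150:222,205:300,::-1],None,fx=8,fy=8,interpolation=cv2.INTER_CUBIC)
cv2.imwrite('pics/s1.png',a)
c=r.read_camera('top')
cv2.imwrite('pics/t1.png',cv2.resize(c['color'][150:260,190:330,::-1],None,fx=5,fy=5,interpolation=cv2.INTER_CUBIC))
E
```

```text
[-0.41903614  0.48840678 -0.24303247] [0.57125359 0.04735694 0.0701909 ]
[[406. 370.]
 [345. 387.]
 [527. 296.]]
```

View pics/s1.png

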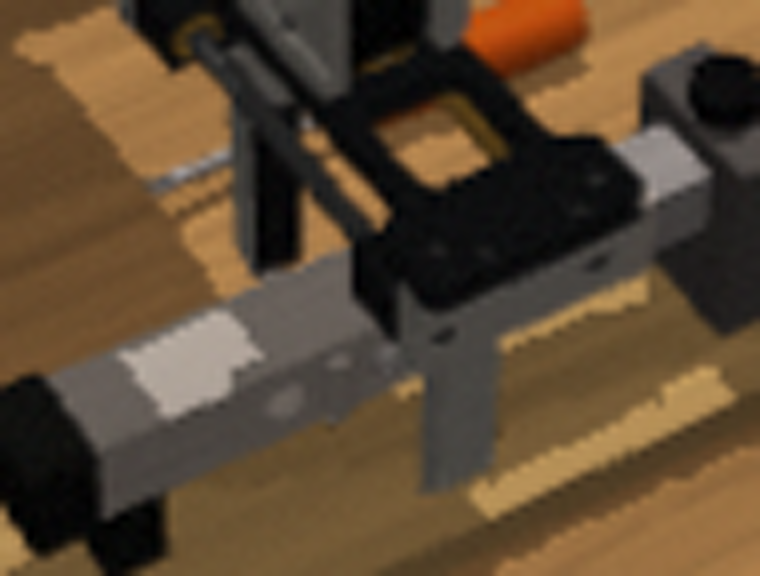

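View pics/t1.png

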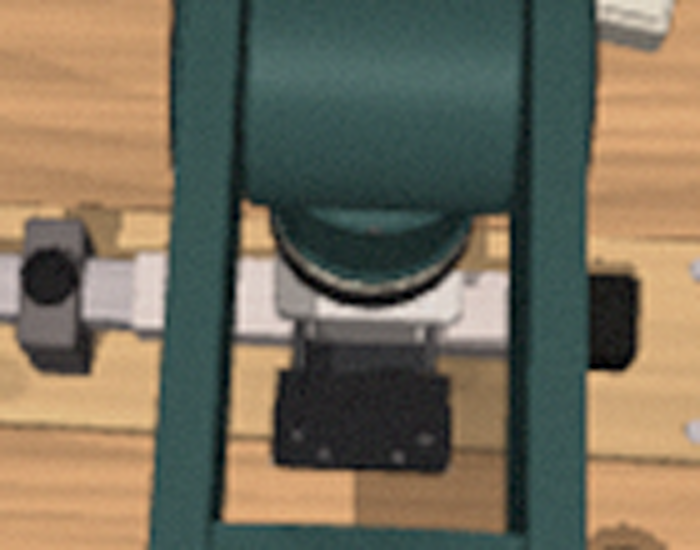

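Views show the fingers straddling the tube, with the far finger at (460,420) just on the clamp side of the rib (340,385), covering the button. I'll close gently.

Request:
arm_command --targets '[[0.5, [0, 0, 0], 0], [0.5, [0, 0, 0], 0], [0.56, [0, 0, 0], 0], [0.56, [0, 0, 0], 0]]' --newtons 6

```text
time: 4.2
position: [0.57, 0.0474, 0.0684]
eef_rot: [-180.0, 0.0, 89.3]
force: [-0.4, 0.0, -0.1]
grip_width: 0.611
gripper_force: 0.0
```

Request:
arm_command --targets '[[0.6, [0, 0, 0], 0], [0.6, [0, 0, 0], 0], [0.6, [0, 0, 0], 0]]'

```text
time: 4.58
position: [0.5701, 0.0474, 0.0685]
eef_rot: [180.0, 0.0, 89.3]
force: [-0.3, 0.0, 0.0]
grip_width: 0.404
gripper_force: 0.0
```

Request:
arm_command --targets '[[0.63, [0, 0, 0], 0], [0.63, [0, 0, 0], 0], [0.63, [0, 0, 0], 0]]'

```text
time: 4.95
position: [0.5693, 0.0474, 0.0684]
eef_rot: [-179.9, 0.0, 89.3]
force: [-3.9, -0.2, 2.5]
grip_width: 0.375
gripper_force: 6.0
```

Contact on the face opposite the button came first, so the tube's centre is about 1.5 mm nearer the robot. I'll shift and press flush.

Request:
arm_command --targets '[[0.63, [0, -1.5, 0], 0], [0.63, [0, 0, 0], 0], [0.72, [0, 0, 0], 0], [0.72, [0, 0, 0], 0], [0.72, [0, 0, 0], 0]]' --newtons 12

```text
time: 5.58
position: [0.5676, 0.0474, 0.0684]
eef_rot: [-179.9, 0.0, 89.3]
force: [-3.3, -0.6, 3.5]
grip_width: 0.34
gripper_force: 12.0
```

Request:
arm_command --targets '[[0.75, [0, -0.3, 0], 0], [0.75, [-0.4, 0, 0], 0], [0.75, [-0.4, 0, 0], 0], [0.75, [0, 0, 0], 0]]' --newtons 20

```text
time: 6.08
position: [0.5676, 0.0474, 0.0684]
eef_rot: [-179.9, -0.1, 89.3]
force: [-4.9, 2.7, 2.7]
grip_width: 0.342
gripper_force: 20.0
```

Request:
arm_command --targets '[[0.75, [-0.5, 0, 0], 0], [0.75, [-0.5, 0, 0], 0], [0.75, [0, 0, 0], 0]]'

```text
time: 6.45
position: [0.5676, 0.0473, 0.0684]
eef_rot: [-179.9, -0.2, 89.3]
force: [-4.8, 3.6, 2.4]
grip_width: 0.34
gripper_force: 20.0
```

Request:
arm_command --targets '[[0.75, [-0.5, 0, 0], 0], [0.75, [-0.5, 0, 0], 0], [0.75, [-0.5, 0, 0], 0], [0.75, [0, 0, 0], 0]]'

```text
time: 6.95
position: [0.5676, 0.0466, 0.0684]
eef_rot: [-179.9, -0.3, 89.4]
force: [-5.2, 5.6, 3.0]
grip_width: 0.344
gripper_force: 20.0
```

Request:
arm_command --targets '[[0.75, [-0.5, 0, 0], 0], [0.75, [-0.5, 0, 0], 0], [0.75, [-0.5, 0, 0], 0], [0.75, [0, 0, 0], 0]]'

```text
time: 7.45
position: [0.5676, 0.045, 0.0684]
eef_rot: [-179.9, -0.2, 89.4]
force: [-4.2, 5.8, 3.5]
grip_width: 0.338
gripper_force: 20.0
```

Request:
arm_command --targets '[[0.75, [-0.5, 0, 0], 0], [0.75, [-0.5, 0, 0], 0], [0.75, [0, 0, 0], 0]]'

```text
time: 7.82
position: [0.5675, 0.0444, 0.0684]
eef_rot: [-179.9, -0.3, 89.4]
force: [-4.9, 7.2, 2.4]
grip_width: 0.337
gripper_force: 20.0
```

Request:
arm_command --targets '[[0.75, [-0.5, 0, 0], 0], [0.75, [-0.5, 0, 0], 0], [0.75, [0, 0, 0], 0]]'

```text
time: 8.2
position: [0.5675, 0.0437, 0.0684]
eef_rot: [-179.9, -0.3, 89.4]
force: [-5.1, 7.9, 3.0]
grip_width: 0.337
gripper_force: 20.0
```

Request:
arm_command --targets '[[0.75, [-0.5, 0, 0], 0], [0.75, [-0.5, 0, 0], 0], [0.75, [0, 0, 0], 0]]'

```text
time: 8.57
position: [0.5675, 0.0433, 0.0684]
eef_rot: [-179.9, -0.4, 89.4]
force: [-5.1, 8.5, 3.4]
grip_width: 0.339
gripper_force: 20.0
```

Request:
arm_command --targets '[[0.75, [-0.5, 0, 0], 0], [0.75, [-0.5, 0, 0], 0], [0.75, [0, 0, 0], 0]]'

```text
time: 8.95
position: [0.5675, 0.0431, 0.0684]
eef_rot: [-179.9, -0.5, 89.4]
force: [-4.6, 10.3, 3.2]
grip_width: 0.342
gripper_force: 20.0
```

Request:
arm_command --targets '[[0.75, [-0.5, 0, 0], 0], [0.75, [-0.3, 0, 0], 0], [0.75, [0, 0, 0], 0]]'

```text
time: 9.32
position: [0.5675, 0.0427, 0.0684]
eef_rot: [-179.9, -0.5, 89.4]
force: [-5.5, 10.8, 2.6]
grip_width: 0.339
gripper_force: 20.0
```

Request:
arm_command --targets '[[0.75, [-0.4, 0, 0], 0], [0.75, [-0.4, 0, 0], 0], [0.75, [0, 0, 0], 0]]'

```text
time: 9.7
position: [0.5674, 0.0401, 0.0684]
eef_rot: [-179.9, -0.3, 89.4]
force: [-5.7, 6.6, 2.7]
grip_width: 0.341
gripper_force: 20.0
```

Request:
arm_command --targets '[[0.75, [-0.7, 0, 0], 0], [0.75, [-0.7, 0, 0], 0], [0.75, [-0.6, 0, 0], 0], [0.75, [0, 0, 0], 0]]'

```text
time: 10.2
position: [0.5673, 0.0373, 0.0684]
eef_rot: [-179.9, -0.2, 89.4]
force: [-4.8, 4.3, 3.2]
grip_width: 0.34
gripper_force: 20.0
```

The force dropped from 10.8 to 4.3 N: the button has gone under the wall. I'll slide on about 12 mm.

Request:
arm_command --targets '[[0.75, [-1.5, 0, 0], 0], [0.75, [-1.5, 0, 0], 0], [0.75, [-1.5, 0, 0], 0], [0.75, [-1.5, 0, 0], 0], [0.75, [-1.5, 0, 0], 0], [0.75, [-1.5, 0, 0], 0], [0.75, [-1.5, 0, 0], 0], [0.75, [-1.5, 0, 0], 0], [0.75, [0, 0, 0], 0]]'

```text
time: 11.32
position: [0.5669, 0.0249, 0.0683]
eef_rot: [-179.9, -0.2, 89.3]
force: [-7.2, 4.3, 2.6]
grip_width: 0.339
gripper_force: 20.0
```

```bash
python3 - <<'E'
from h import *
from station import r
d=pickle.load(open('cams.pkl','rb'))['top']
c=r.read_camera('top')
a=np.vstack([d['color'][190:230,160:330,::-1],c['color'][190:230,160:330,::-1]])
cv2.imwrite('pics/t2.png',cv2.resize(a,None,fx=4.7,fy=4.7,interpolation=cv2.INTER_CUBIC))
for k in(d,c):
    g=k['color'][:,:,:].astype(int)
    print(g[206:214,208:226].sum(2).mean(0).round()//3)
    print(g[208:218,300:332].sum(2).mean(0).round()//3)
E
```

```text
[161. 160. 160. 158. 159. 159. 160. 160. 167. 180. 185. 184. 185. 185.
 185. 184. 184. 185.]
[180. 181. 182. 181. 181. 185. 151.  47.  18.  24.  24.  22.  24.  24.
  24.  23.  14.  64. 129. 155. 151. 151. 150. 151. 151. 151. 152. 152.
 151. 151. 151. 152.]
[180. 180. 179. 179. 179. 180. 179. 180. 180. 179. 180. 179. 179. 178.
 179. 179. 179. 179.]
[203. 204. 204. 206. 190. 120.  20.  28.  31.  31.  28.  51.  72.  76.
  73.  74.  74.  74.  73.  74.  75.  74.  61.  29.  26.  28.  24.  22.
 124. 176. 172. 170.]
```

The foot's edge moved from column 317.3 to 327.9, i.e. about 22 mm, and the TCP moved 22.5 mm: the tube follows without slip. I'll lighten the grip and continue to about 33 mm.

Request:
arm_command --targets '[[0.75, [-1, -0.5, 0], 0], [0.75, [-1.5, -0.5, 0], 0], [0.75, [-1.5, 0, 0], 0], [0.75, [-1.5, 0, 0], 0], [0.75, [-1.5, 0, 0], 0], [0.75, [-1.5, 0, 0], 0], [0.75, [-1.5, 0, 0], 0], [0.75, [0, 0, 0], 0]]' --newtons 14

```text
time: 12.38
position: [0.5666, 0.0147, 0.0684]
eef_rot: [-180.0, -0.2, 89.3]
force: [-3.3, 3.7, 2.0]
grip_width: 0.341
gripper_force: 14.0
```

Request:
arm_command --targets '[[0.75, [-0.5, 0, 0], 0], [0.75, [-0.5, 0, 0], 0], [0.75, [-0.5, 0, 0], 0], [0.75, [-0.5, 0, 0], 0], [0.75, [-0.5, 0, 0], 0], [0.75, [0, 0, 0], 0]]'

```text
time: 13.12
position: [0.5665, 0.0127, 0.0684]
eef_rot: [-180.0, -0.2, 89.4]
force: [-4.3, 5.4, 2.8]
grip_width: 0.339
gripper_force: 14.0
```

Request:
arm_command --targets '[[0.75, [-0.5, 0, 0], 0], [0.75, [-0.5, 0, 0], 0], [0.75, [0, 0, 0], 0]]'

```text
time: 13.5
position: [0.5665, 0.0117, 0.0684]
eef_rot: [-180.0, -0.2, 89.4]
force: [-5.1, 5.0, 2.1]
grip_width: 0.342
gripper_force: 14.0
```

Request:
arm_command --targets '[[0.75, [-0.5, 0, 0], 0], [0.75, [-0.5, 0, 0], 0], [0.75, [-0.5, 0, 0], 0], [0.75, [0, 0, 0], 0]]'

```text
time: 14.0
position: [0.5664, 0.0102, 0.0683]
eef_rot: [-180.0, -0.2, 89.4]
force: [-4.0, 4.6, 2.5]
grip_width: 0.342
gripper_force: 14.0
```

Request:
arm_command --targets '[[0.75, [-0.5, 0, 0], 0], [0.75, [-0.5, 0, 0], 0], [0.75, [-0.5, 0, 0], 0], [0.75, [-0.5, 0, 0], 0], [0.75, [0, 0, 0], 0]]'

```text
time: 14.62
position: [0.5664, 0.0081, 0.0684]
eef_rot: [-180.0, -0.2, 89.4]
force: [-4.8, 5.0, 2.4]
grip_width: 0.339
gripper_force: 14.0
```

Request:
arm_command --targets '[[0.75, [-0.5, 0, 0], 0], [0.75, [-0.5, 0, 0], 0], [0.75, [-0.5, 0, 0], 0], [0.75, [-0.5, 0, 0], 0], [0.75, [0, 0, 0], 0]]'

```text
time: 15.25
position: [0.5663, 0.0052, 0.0684]
eef_rot: [-179.9, -0.1, 89.3]
force: [-5.4, 3.0, 3.0]
grip_width: 0.34
gripper_force: 14.0
```

```bash
python3 - <<'E'
from h import *
from station import r
c=r.read_camera('top')
print((c['color'].astype(int)[208:218,314:346].sum(2).mean(0)/3).round())
cv2.imwrite('pics/t3.png',cv2.resize(c['color'][180:250,160:350,::-1],None,fx=4,fy=4,interpolation=cv2.INTER_CUBIC))
E
```

```text
[139. 142. 118.  46.  29.  29.  31.  30.  27.  36.  60.  74.  74.  74.
  75.  74.  73.  74.  74.  74.  73.  56.  17.  79. 136. 154. 152. 151.
 151. 153. 152. 154.]
```

View pics/t3.png

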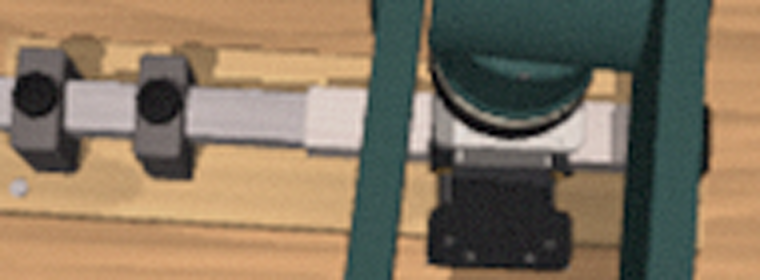

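The tube's left edge at (305,118) in the crop gives about 42 mm of slide, equal to the TCP travel: no slip, not snapped yet. I'll continue in small steps.

Request:
arm_command --targets '[[0.75, [-0.5, 0, 0], 0], [0.75, [-0.5, 0, 0], 0], [0.75, [-0.5, 0, 0], 0], [0.75, [-0.5, 0, 0], 0], [0.75, [0, 0, 0], 0]]'

```text
time: 15.92
position: [0.5662, 0.0015, 0.0683]
eef_rot: [-179.9, 0.1, 89.3]
force: [-5.0, -1.0, 2.2]
grip_width: 0.338
gripper_force: 14.0
```

Request:
arm_command --targets '[[0.75, [-0.5, 0, 0], 0], [0.75, [-0.5, 0, 0], 0], [0.75, [-0.5, 0, 0], 0], [0.75, [0, 0, 0], 0]]'

```text
time: 16.42
position: [0.5662, 0.0011, 0.0683]
eef_rot: [-179.9, -0.1, 89.3]
force: [-5.2, 1.2, 2.3]
grip_width: 0.339
gripper_force: 14.0
```

Request:
arm_command --targets '[[0.75, [-0.5, 0, 0], 0], [0.75, [-0.5, 0, 0], 0], [0.75, [-0.5, 0, 0], 0], [0.75, [0, 0, 0], 0]]'

```text
time: 16.92
position: [0.5661, -0.0001, 0.0683]
eef_rot: [-179.9, -0.1, 89.3]
force: [-5.7, 2.5, 2.5]
grip_width: 0.338
gripper_force: 14.0
```

Request:
arm_command --targets '[[0.75, [-0.5, 0, 0], 0], [0.75, [-0.5, 0, 0], 0], [0.75, [-0.5, 0, 0], 0], [0.75, [0, 0, 0], 0]]'

```text
time: 17.42
position: [0.5661, -0.0005, 0.0683]
eef_rot: [-179.9, -0.2, 89.4]
force: [-5.0, 5.2, 3.1]
grip_width: 0.34
gripper_force: 14.0
```

Request:
arm_command --targets '[[0.75, [-0.5, 0, 0], 0], [0.75, [-0.5, 0, 0], 0], [0.75, [0, 0, 0], 0]]'

```text
time: 17.8
position: [0.5661, -0.0007, 0.0684]
eef_rot: [-179.9, -0.3, 89.4]
force: [-4.9, 7.4, 2.7]
grip_width: 0.344
gripper_force: 14.0
```

Request:
arm_command --targets '[[0.75, [-0.4, 0, 0], 0], [0.75, [-0.4, 0, 0], 0], [0.75, [0, 0, 0], 0]]'

```text
time: 18.18
position: [0.5661, -0.0008, 0.0684]
eef_rot: [-179.9, -0.4, 89.4]
force: [-4.0, 8.0, 1.5]
grip_width: 0.337
gripper_force: 14.0
```

The tube has stopped dead at about 48 mm. I'll relieve the pull, open and retreat upwards.

Request:
arm_command --targets '[[0.75, [1.5, 0, 0], 0], [0.75, [1.5, 0, 0], 0], [0.75, [0.5, 0, 0], 0], [0, [0, 0, 0], 0], [0, [0, 0, 0], 0], [0, [0, 0, 0], 0], [0, [0, 0, 0], 0], [0, [0, 0, 0], 0]]'

```text
time: 19.18
position: [0.5668, -0.0009, 0.0685]
eef_rot: [180.0, 0.0, 89.3]
force: [0.2, 0.1, -0.0]
grip_width: 0.836
gripper_force: 0.0
```

Request:
arm_command --targets '[[0, [0, 0, -20], 0], [0, [0, 0, -40], 0], [0, [0, 0, -40], 0], [0, [0, 0, -40], 0], [0, [-40, 0, -20], 0], [0, [-60, 0, 0], 0], [0, [-60, 0, 0], 0], [0, [-40, 0, 0], 0], [0, [0, 0, 0], 0]]'

```text
time: 20.3
position: [0.5639, -0.2036, 0.2279]
eef_rot: [-180.0, 0.0, 89.1]
force: [0.4, 0.3, 0.3]
grip_width: 1.003
gripper_force: 0.0
```

```bash
python3 - <<'E'
from h import *
from station import r
d=pickle.load(open('cams.pkl','rb'))['scene']
c=r.read_camera('scene')
K=np.array([[c['fx'],0,c['cx']],[0,c['fy'],c['cy']],[0,0,1]])
print((cv2.projectPoints(np.array([[.589,.05,.07]]),np.array(c['rvec']),np.array(c['tvec']),K,None)[0][:,0]-[190,150])*7)
a=np.hstack([k['color'][150:230,190:300,::-1] for k in(c,)])
cv2.imwrite('pics/s3.png',cv2.resize(a,None,fx=7,fy=7,interpolation=cv2.INTER_CUBIC))
E
```

```text
[[453.66698469 321.38226084]]
```

View pics/s3.png

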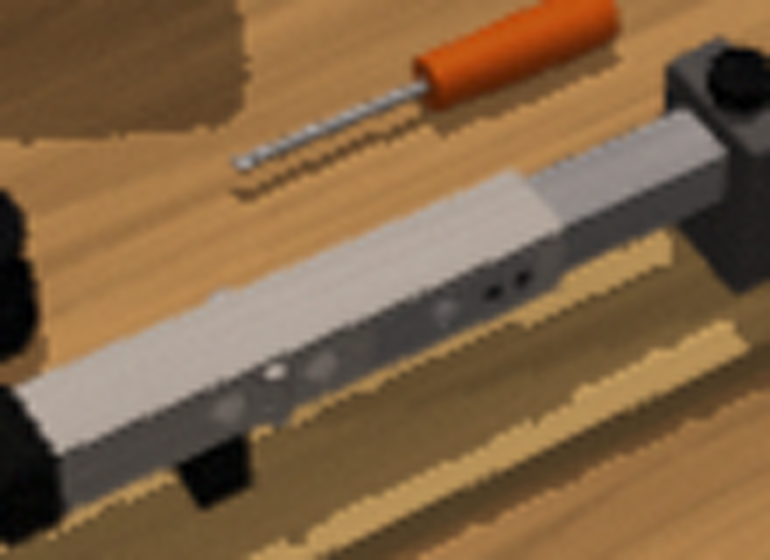

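The picture shows the button at (445,310), in the next hole close to its predicted pixel (454,321). The old hole at (320,367) has moved away, and the screwdriver looks undisturbed.

```bash
python3 -c "
from station import r
print(r.hand_in())"
```

```text
the job is handed in; nothing more can be done
None
```

I lengthened the leg by one hole: the outer tube slid about 48 mm and stopped dead on the button, then I let go, moved the arm clear and handed the job in at about 20 s; no verdict came back, and the button looks sprung out of the next hole in the last picture.

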